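# Tip the worn inserts out of the pail

### The arm

A 7-joint arm with a two-finger parallel gripper is mounted at the origin on the work surface. World frame = base frame: x ahead of the robot, y to its left, z up, the work surface at z = 0. Lengths are in m, angles in rad, forces in N, time in s.
With the tool pointing down it reaches from about 0.35 to 0.9 m from the base axis. Payload 8.1 kg.
Tool frame: the origin (TCP) lies midway between the tips of the shut fingers; the grasp point (between the pads) lies arm.grasp_offset behind it (arm.grasp_offset is the distance from the TCP to the grasp point, in m); z points along the fingers, y is the line along which they close (so a half turn about z gives the same grasp; the last joint's range is limited). The gripper opens to 92 mm and grips with 3 to 60 N. Pads are 19 mm wide; open, the fingers measure 130 mm over their backs; the gripper's body (75 mm by 190 mm) begins 47 mm behind the grasp point.
Start: joints at [-1.37, 0.434, 0.025, 1.573, -0.012, 1.134, -0.075], TCP at [0.187, 0.596, 0.227] pointing down, gripper open.
Joint ranges: [-2.62, 2.62], [-0.44, 2.09], [-1.27, 1.32], [0.08, 2.57], [-1.32, 4.46], [0.12, 2], [-2.74, 2.74]. Speed limits (rad/s): [2.22, 2.22, 3.01, 3.01, 3.14, 3.14, 3.14].

### API

Orientations are given as a rotation vector (axis times angle).
In Python, from cell import observe, imaging, arm gives the robot as it stands.
- The arm moves only by the tool apply_moves, never from a script. Its argument "commands" is a list of rows, each a list of 5 numbers: the opening in per cent of the stroke, from 0 (shut) to 100 (fully open), then the shift along the world's x, y, z in units of 0.06 m (1.0 is 0.06 m), then the turn about the world's z in units of 0.5 rad (1.0 is 0.5 rad). A call has 1 to 12 rows; each row shifts and turns the commanded pose from where the row before left it; what a row does not reach is not made up. A row lasts 1/8 s, in which the tool goes at most 62.5 mm and 10.7 degrees, less where a joint would pass 70% of its speed; a pose out of reach is approached as far as the arm can. A call with a number of a shift or a turn outside -1 to 1 is refused whole. A call with a gripper value outside its range is refused whole. The fingers move at their own pace and stop on an object; "newtons" is the grip in N (left out, the last holds). Time passes only in rows, so rows that do not move let the fingers close. It gives the time, the measured TCP pose, the force, the opening and the grip force at its end, in the units of the state.
- observe(): the state, without advancing time (a new reading comes with each control period).
- imaging.get_image(name): name is "scene" or "side" or "wrist"; returns (picture, depth): 400x640x3 uint8, red, green, blue; 400x640 float32, m along the optical axis (not along the pixel's ray), 0 where there is no reading.
- imaging.camera_params(name): a dict with "camera_matrix" (3x3 intrinsics, pixels), "dist" ([k1, k2, p1, p2, k3] as OpenCV has them; the pictures are not rectified), "origin" and "rotation" of the camera in the world; the wrist camera has in their place "tool_from_camera" (4x4, takes a point from camera to tool coordinates, whose origin is the TCP and whose axes are the flange's). Camera axes: x right, y up, looking along -z (the intrinsics and any distortion apply to the point x, -y, -z); pixel columns grow to the right and rows downward; lengths in m; the calibration is good to about 2 mm. A picture is of the moment at which its call begins: read the wrist's pose just before it. camera_params takes no time and is no camera call.
- arm.sign_off(): hands the job in; it is judged then, once.
The state is a dict: "clock": time; "joints": joint angles; "dq": joint speeds; "joint_efforts": joint torques, N m; "position": TCP position; "ee_rot": TCP orientation; "force": force on the tool from outside, world axes, zero at the start; "ft_torque": the same for the moment, N m; "width": opening from 0.0 (shut) to 1.0 (fully open); "gripper_force": force on a finger pad.
Only numpy, scipy, OpenCV 4.12 (cv2) and the standard library are available. Lean on these libraries where they do the work, as an engineer would, in place of code of your own. Each camera call takes 0.05 s, during which the arm holds its last target. There are 200 camera calls.

### The job

Take the small steel pail by its bail, catch its bottom rim behind the stop bar on the raised ledge of the tipping stand, and tip it mouth down over the bar so that both worn inserts slide out into the stand's tray. Then stand the empty pail upright on the ledge, behind the bar, and let go.

Things in the scene. Friction and masses are not known exactly. Their poses are not given: they have to be found in the camera images.
- bail_grip (a point): Middle of the wooden grip on the pail's wire bail: a round bar 14 mm thick, 56 mm long, lying along the pail's y axis. The bail is a hoop 114 mm wide; the grip's middle is 100 mm from the ear axis. The bail turns in the ears with slight friction: it stays where it is left, up to 15 degrees off upright at the start, can swing 145 degrees either way, and clears the pail all round. The pail hangs nearly upright from it. This frame turns with the bail.
- pail_mid (a point): Centre of the open, flared sheet-steel pail, half-way up (47.5 mm above its underside); z towards the mouth, y along the ear axis. Height 95 mm, outer radius 36 mm at the bottom and 48 mm at the mouth, floor 6 mm thick; around the foot a rim 6 mm high of 42.5 mm radius. The ear axis lies 82 mm above the underside (34.5 mm above this point). Pail 0.3 kg, holding the two inserts. The only vessel with a bail; a steel beaker of like size stands near it.
- stand: Fixed tipping stand, 320 mm (x) by 200 mm (y); origin at the centre of its underside, on the bench. A ledge 80 mm high fills x = -160 to -50 mm. A round stop bar, 10 mm thick, runs along y on the ledge, its axis at x = -55 mm, z = 85 mm (its top at z = 90 mm). From x = -50 to 160 mm lies an open tray: floor 4 mm thick, walls 35 mm high. The pail is tipped over the bar towards +x.
- insert_a_mid (a point): Centre of a worn gold-coated insert, 20 x 20 x 8 mm, 45 g, lying loose in the pail.
- insert_b_mid (a point): Centre of the other worn insert, just like the first, lying beside it in the pail.
Mind the look-alikes: they are no part of the job. What is shaped like the part that bears bail_grip but blue is not meant.

How it is judged:
On the way:
1. the pail is tipped mouth down (more than 100 degrees from upright) over the stand while its foot bears on the ledge or bar (angle between pail_mid's own z axis and vertical above 1.75 rad and contact force between pail and stand above 0.1 N and x of pail_mid in the frame of stand between -0.09 and 0.06 m and z of pail_mid in the frame of stand above 0.07 m), for 0.1 s.
At the end, for the whole second after the job is handed in: The pail stands upright (within about 8 degrees) on the ledge, behind the bar, and both inserts lie in the stand's tray, between the ledge and the tray's walls and below the walls' tops (angle between pail_mid's own z axis and vertical below 0.15 rad and x of pail_mid in the frame of stand between -0.15 and -0.07 m and y of pail_mid in the frame of stand between -0.09 and 0.09 m and z of pail_mid in the frame of stand between 0.12 and 0.135 m and x of insert_a_mid in the frame of stand between -0.05 and 0.158 m and y of insert_a_mid in the frame of stand between -0.098 and 0.098 m and z of insert_a_mid in the frame of stand between 0 and 0.035 m and x of insert_b_mid in the frame of stand between -0.05 and 0.158 m and y of insert_b_mid in the frame of stand between -0.098 and 0.098 m and z of insert_b_mid in the frame of stand between 0 and 0.035 m); the robot touches nothing.
It also fails if it takes over 59 s, if anything falls off the work surface, if the arm or the gripper's body presses on something with over 40 N, if the wrist force passes 120 N, or if a joint passes its speed limit or range.

## Working session

There is one attempt and no reset: what is moved stays moved. The work goes in short steps, Python scripts to look and compute and a tool call to move; the robot and the scene stay as the last step left them, time stands still between calls to the robot, and variables do not carry over. Pictures are saved under pics/ and viewed, at most 10 in all, crops included, and the job is handed in when it is done.

Besides the shell and the picture viewer there is one more tool, called after "Call:" as name(argument=value, ...) on one line, values as JSON. apply_moves: Moves the arm, as the interface text tells. Its arguments: {"type":"object","properties":{"commands":{"type":"array"},"newtons":{"type":"number"}},"required":["commands"]}

```bash
mkdir -p pics; cat > h.py <<'E'
import numpy as np, cv2
from cell import observe, imaging, arm
from scipy.spatial.transform import Rotation as R
def grab(n):
    s=observe(); im,d=imaging.get_image(n); p=imaging.camera_params(n)
    if n=="wrist":
        T=np.array(p["tool_from_camera"]); Rw=R.from_rotvec(s["ee_rot"]).as_matrix()
        Rc=Rw@T[:3,:3]; o=Rw@T[:3,3]+np.array(s["position"])
    else:
        o=np.array(p["origin"]); Rc=np.array(p["rotation"])
        if Rc.shape!=(3,3): Rc=R.from_rotvec(Rc.ravel()).as_matrix()
    K=np.array(p["camera_matrix"]); D=np.array(p["dist"])
    h,w=d.shape; vv,uu=np.mgrid[0:h,0:w]
    u=cv2.undistortPoints(np.stack([uu,vv],-1).reshape(-1,1,2).astype(np.float64),K,D).reshape(h,w,2)
    P=np.stack([u[...,0]*d,-u[...,1]*d,-d],-1)@Rc.T+o
    P[d<=0]=np.nan
    return im,d,P
def save(im,f): cv2.imwrite("pics/"+f,im[...,::-1])
E
python3 - <<'E'
from h import *
print(observe(), arm.grasp_offset)
for n in("scene","side"):
    im,d,P=grab(n); save(im,n+"1.png"); np.savez("/tmp/"+n,im=im,P=P)
    print(imaging.camera_params(n)["origin"])
E
```

```text
{'clock': 0.0, 'joints': array([-1.36961966,  0.43520183,  0.0249546 ,  1.57410546, -0.0116003 ,
        1.1339759 , -0.07509592]), 'dq': array([-6.71691445e-04,  1.39658537e-03,  1.42829551e-03, -3.84413482e-04,
        1.09709813e-03, -8.60157825e-05,  2.31310262e-04]), 'joint_efforts': array([ 4.54358387e-04, -6.67871761e+01,  9.85509753e-01, -3.14447594e+01,
       -6.04821090e-02,  4.27733653e-02,  1.61617663e-04]), 'position': array([0.18684584, 0.59588396, 0.22595465]), 'ee_rot': array([-4.75399565e-01, -3.10531016e+00,  2.42249240e-03]), 'force': array([-0.43268636, -0.85517435,  0.72996891]), 'ft_torque': array([ 0.00185732,  0.0250037 , -0.058266  ]), 'gripper_force': 0.0, 'width': 1.0012727395289014} 0.0188
[ 0.94019135 -0.01371412  0.7830453 ]
[0.42976503 0.60044881 0.55829552]
```

View pics/scene1.png

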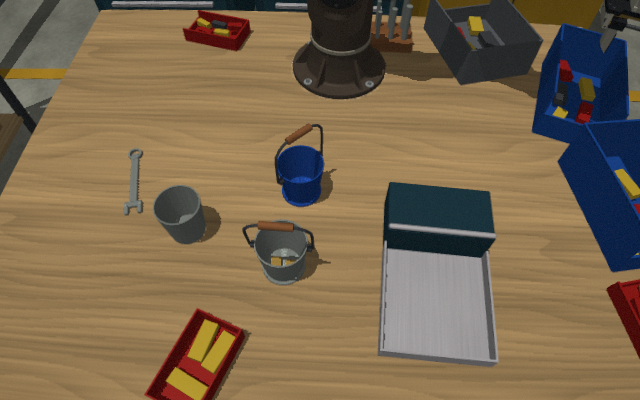

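View pics/side1.png

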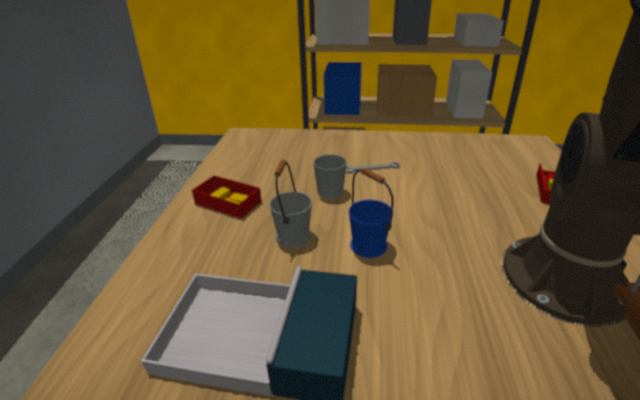

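The scene view shows the steel pail at (283,250) with its grip at (275,226), and the stand with its ledge at (440,205), bar at (440,230) and tray at (440,300). The blue pail at (300,178) and the beaker at (182,213) are decoys. The side view agrees: pail at (292,220), grip at (281,168).

```bash
python3 - <<'E'
from h import *
Z=np.load("/tmp/scene.npz"); im,P=Z["im"],Z["P"]; hsv=cv2.cvtColor(im,cv2.COLOR_RGB2HSV)
def box(m,r): 
    q=np.zeros(m.shape,bool); q[r[0]:r[1],r[2]:r[3]]=1; return m&q&np.isfinite(P[...,0])
# grip
m=box((hsv[...,0]<14)&(hsv[...,1]>130)&(hsv[...,2]>50),(215,236,250,300))
g=P[m]; g=g[g[:,2]>.12]; print("grip",len(g),g.mean(0),np.median(g,0)); c=g-g.mean(0); w,_,v=np.linalg.svd(c,full_matrices=False); print("axis",v[0], (c@v[0]).min(),(c@v[0]).max(), g[:,2].max())
# pail mouth rim
q=P[225:290,245:325].reshape(-1,3); q=q[np.isfinite(q[:,0])]
for lo,hi in((.088,.1),(.004,.02)):
    a=q[(q[:,2]>lo)&(q[:,2]<hi)]; (cx,cy),r=cv2.minEnclosingCircle(a[:,:2].astype(np.float32)); print("ring",lo,len(a),cx,cy,r,a.min(0),a.max(0))
# stand
q=P[175:365,370:505].reshape(-1,3); q=q[np.isfinite(q[:,0])]
a=q[(q[:,2]>.077)&(q[:,2]<.083)]; print("ledge",len(a),cv2.minAreaRect(a[:,:2].astype(np.float32)))
a=q[(q[:,2]>.015)&(q[:,2]<.2)]; r=cv2.minAreaRect(a[:,:2].astype(np.float32)); print("all",len(a),r,cv2.boxPoints(r))
a=q[(q[:,2]>.0865)&(q[:,2]<.095)]; c=a-a.mean(0); v=np.linalg.svd(c,full_matrices=False)[2]; print("bar",len(a),a.mean(0),v[0])
E
```

```text
grip 248 [ 0.60100019 -0.09402456  0.18661774] [ 0.60152168 -0.09343569  0.18689851]
axis [0.033268   0.99944193 0.00301266] -0.02799553363662948 0.026757569528068022 0.19070553471061535
ring 0.088 328 0.5849964618682861 -0.09382936358451843 0.059319332242012024 [ 0.54379668 -0.1530487   0.08809071] [ 0.63046811 -0.03461003  0.09872338]
ring 0.004 820 0.5616688132286072 -0.08522021770477295 0.09230025857686996 [ 0.49325305 -0.1624472   0.00403959] [ 0.63448327 -0.01827532  0.01985838]
ledge 4342 ((0.49010220170021057, 0.20195084810256958), (0.20013774931430817, 0.11230745911598206), 85.95277404785156)
all 8567 ((0.5945188999176025, 0.19516724348068237), (0.2026038020849228, 0.3212839961051941), 85.83101654052734) [[0.4269375  0.10581179]
 [0.7473714  0.08245499]
 [0.76210034 0.2845227 ]
 [0.44166642 0.3078795 ]]
bar 511 [0.54077004 0.19857491 0.08978932] [0.05945909 0.99822251 0.00405308]
```

Call:
apply_moves(commands=[[100,0,0,0.6,0],[100,0,0,0.6,0],[100,0.345,-0.575,0.1,-0.13],[100,0.345,-0.575,0.1,-0.13],[100,0.345,-0.575,0.1,-0.13],[70,0.345,-0.575,0.1,-0.13],[70,0.345,-0.575,0.1,-0.13],[70,0.345,-0.575,0,-0.13],[70,0.345,-0.575,0,-0.13],[70,0.345,-0.575,0,-0.13],[70,0.345,-0.575,0,-0.13],[70,0.345,-0.575,0,-0.13]])

```text
clock: 1.6
position: [0.3943, 0.25, 0.3285]
ee_rot: [-1.445, -2.789, 0.0]
force: [0.4, 0.9, 0.4]
width: 0.697
gripper_force: 0.0
```

Call:
apply_moves(commands=[[70,0.345,-0.575,0,-0.13],[70,0.345,-0.575,0,-0.13],[70,0.345,-0.575,0,-0.13],[70,0.345,-0.575,0,-0.13],[70,0.345,-0.575,0,-0.13],[70,0.345,-0.575,0,-0.13],[70,0.345,-0.575,0,-0.13],[70,0.345,-0.575,0,-0.13],[70,0.345,-0.575,0,-0.13],[70,0.345,-0.575,0,-0.13],[70,0,0,0,0]])

```text
clock: 2.98
position: [0.6012, -0.097, 0.328]
ee_rot: [2.263, 2.178, -0.004]
force: [-0.4, 0.4, -0.3]
width: 0.701
gripper_force: 0.0
```

```bash
python3 - <<'E'
from h import *
s=observe(); print(s["clock"],s["position"],s["joints"]); Rw=R.from_rotvec(s["ee_rot"]).as_matrix(); print("yaw y",np.arctan2(Rw[1,1],Rw[0,1]))
im,d,P=grab("wrist"); save(im,"w1.png"); hsv=cv2.cvtColor(im,cv2.COLOR_RGB2HSV)
m=(hsv[...,0]<14)&(hsv[...,1]>130)&(hsv[...,2]>50)&(P[...,2]>.12)&(P[...,2]<.22)
g=P[m]; print(len(g)); 
if len(g)>30: print(np.median(g,0),g.min(0),g.max(0),np.linalg.svd(g-g.mean(0),full_matrices=False)[2][0])
E
```

```text
2.975 [ 0.60117396 -0.09704434  0.32803341] [-0.3901435   0.3863003   0.68016398  1.49298117 -0.24276344  1.34923588
  0.26896513]
yaw y -0.03842897390535498
0
```

View pics/w1.png

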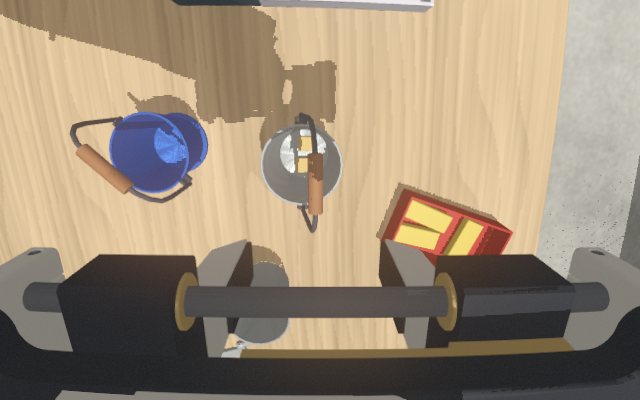

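The wrist view shows the steel pail at (302,165), with its grip at (316,183) running nearly vertically in the picture, centred between the fingers. Both inserts lie on the floor at (302,150). Next I'll refine the grip and pail position and compute the tipping path.

```bash
cat > plan.py <<'E'
import numpy as np
# pail half-profile (radial toward bar = +r, axial), bar at origin, ledge z=-5
def prof():
    pts=[]
    seg=[(-42.5,0),(42.5,0),(42.5,6),(36.8,6),(48,95),(-48,95),(-36.8,6),(-42.5,6),(-42.5,0)]
    for (a,b),(c,d) in zip(seg,seg[1:]):
        n=int(max(abs(c-a),abs(d-b))*4)+2
        t=np.linspace(0,1,n)[:,None]; pts.append(np.array([[a,b]])*(1-t)+np.array([[c,d]])*t)
    return np.vstack(pts)
Q=prof()
def pose(deg):
    t=np.radians(deg); a=np.array([np.sin(t),np.cos(t)]); r=np.array([np.cos(t),-np.sin(t)])
    W=Q[:,:1]*r+Q[:,1:]*a          # relative to pail bottom centre
    best=None
    zmin=-5-W[:,1].min()
    for z in np.arange(zmin,zmin+80,.5):
        # max x with bar clear, scanning up from hooked-behind side
        w=W[abs(W[:,1]+z)<5]
        if len(w)==0: continue
        # from behind: start where the rim is behind the bar; x st min dist>=5 of all pts
        for x in np.arange(-130,60,.5):
            p=W+[x,z]
            if (np.hypot(*p.T)<5).any(): break
            # bar inside polygon?
            u=-np.array([x,z])@r; v=-np.array([x,z])@a
            if 0<v<95 and abs(u)<36.8+v*.126: break
            if best is None or x-z>best[0]: best=(x-z,x,z)
    x,z=best[1:]; o=np.array([x,z])
    return o+82*a, o+47.5*a   # ear, mid rel. bar axis, mm
if __name__=="__main__":
    for d in range(0,136,15):
        e,m=pose(d); print(d,e.round(1),m.round(1))
E
python3 plan.py; python3 - <<'E'
from h import *
im,d,P=grab("wrist"); hsv=cv2.cvtColor(im,cv2.COLOR_RGB2HSV)
print(hsv[183,316],P[183,316],P[183,290])
h=hsv[183,316].astype(int)
B=np.zeros(d.shape,bool); B[145:220,300:335]=1
m=B&(abs(hsv[...,0].astype(int)-h[0])<5)&(hsv[...,1]>110)&(P[...,2]>.1)
g=P[m]; print(len(g),np.median(g,0),g.min(0),g.max(0),np.linalg.svd(g-g.mean(0),full_matrices=False)[2][0])
q=P[105:215,250:355].reshape(-1,3); a=q[(q[:,2]>.08)&(q[:,2]<.1)]; print(len(a),a.min(0),a.max(0),cv2.fitEllipse(a[:,:2].astype(np.float32)))
q=P[0:15,150:450].reshape(-1,3); a=q[q[:,2]>.02]; print(len(a))
E
```

```text
0 [-47.5  77. ] [-47.5  42.5]
15 [-26.8  85.2] [-35.7  51.9]
30 [-4.  87.3] [-21.3  57.4]
45 [18.5 83. ] [-5.9 58.6]
60 [39.5 72.8] [ 9.6 55.6]
75 [65.2 66.8] [31.9 57.8]
90 [-18.  43.] [-52.5  43. ]
105 [-6.8 44.7] [-40.1  53.7]
120 [ 4.  43.1] [-25.9  60.3]
135 [22.5 47.6] [-1.9 72. ]
[ 13 114 201] [ 0.60140105 -0.09010915  0.18707684] [ 0.56514012 -0.12601339  0.03698969]
842 [ 0.60080187 -0.092943    0.18610379] [ 0.59383654 -0.12152059  0.18043942] [ 0.60749058 -0.06614402  0.18932592] [ 0.02842494  0.99959287 -0.00247316]
1266 [ 0.53684315 -0.15049662  0.08001414] [ 0.63127608 -0.03490895  0.09968334] ((0.5844988226890564, -0.09335370361804962), (0.08863213658332825, 0.09581904858350754), 1.7549465894699097)
1502
```

Call:
apply_moves(commands=[[70,0,0.067,-0.5,0],[70,0,0,-0.5,0],[70,0,0,-0.5,0],[70,0,0,-0.5,0],[70,0,0,-0.4,0],[70,0,0,-0.3,0],[70,0,0,0,0],[0,0,0,0,0],[0,0,0,0,0],[0,0,0,0,0],[0,0,0,0,0],[0,0,0,0,0]], newtons=40)

```text
clock: 4.58
position: [0.601, -0.0896, 0.1668]
ee_rot: [2.258, 2.184, 0.0]
force: [-0.6, 0.2, 0.3]
width: 0.205
gripper_force: 0.0
```

Call:
apply_moves(commands=[[0,0,0,0,0],[0,0,0,0.1,0],[0,0,0,0.3,0],[0,0,0,0.4,0],[0,0,0,0.4,0],[0,0,0,0.4,0],[0,0,0,0.4,0],[0,0,0,0.3,-0.06],[0,0,0,0.1,0],[0,0,0,0,0]])

```text
clock: 5.82
position: [0.601, -0.0896, 0.3111]
ee_rot: [2.29, 2.151, 0.001]
force: [-0.3, -0.2, -4.9]
width: 0.137
gripper_force: 40.0
```

```bash
python3 - <<'E'
from h import *
s=observe(); print(s["position"],s["force"],s["width"])
im,d,P=grab("side"); save(im,"s2.png")
E
```

```text
[ 0.60096425 -0.08964765  0.31110005] [-0.31014319 -0.19226347 -4.86669202] 0.1373931334831971
```

View pics/s2.png

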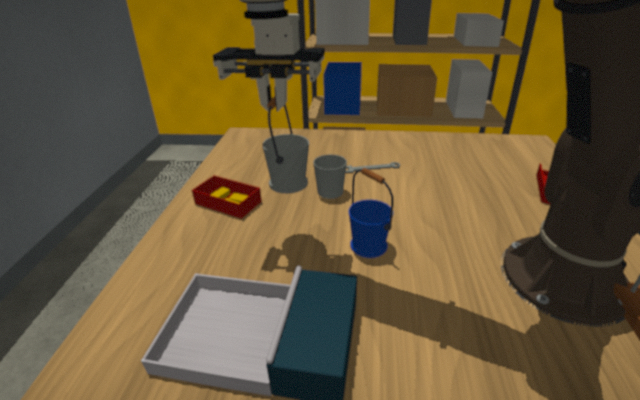

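The pail hangs from the bail at (286,165) in the side view, clear of the bench and held by the fingers. I'll carry it to above the ledge.

Call:
apply_moves(commands=[[0,0,0.2,0,0],[0,0,0.4,0,0],[0,0,0.5,0,0],[0,0,0.5,0,0],[0,-0.1,0.5,0,0],[0,-0.3,0.5,0,0],[0,-0.3,0.5,0,0],[0,-0.3,0.5,0,0],[0,-0.3,0.5,0,0],[0,-0.2,0.4,0,0],[0,-0.12,0.3,0,0],[0,-0.05,0.12,0,0]])

```text
clock: 7.38
position: [0.4997, 0.2076, 0.3102]
ee_rot: [-2.287, -2.153, 0.001]
force: [-0.0, -0.4, -4.0]
width: 0.141
gripper_force: 40.0
```

Call:
apply_moves(commands=[[0,0,0,-0.1,0],[0,0,0,-0.2,0],[0,0,0,-0.2,0],[0,0,0,-0.1,0],[0,0,0,0,0],[0,0,0,0,0],[0,0,0,0,0]])

```text
clock: 8.25
position: [0.5011, 0.2057, 0.2751]
ee_rot: [2.29, 2.15, 0.001]
force: [-0.4, -0.2, -3.8]
width: 0.138
gripper_force: 40.0
```

```bash
python3 - <<'E'
from h import *
s=observe(); print(s["position"],s["force"],s["width"]); Rw=R.from_rotvec(s["ee_rot"]).as_matrix(); print("yaw",np.arctan2(Rw[1,1],Rw[0,1]))
ims=[]
for n in("scene","side"):
    im,d,P=grab(n); np.savez("/tmp/"+n+"3",im=im,P=P); ims.append(im[60:400] if n=="scene" else im[60:400])
    q=P.reshape(-1,3); c=np.array([.485,.2])
    q=q[np.isfinite(q[:,0])&(np.hypot(*(q[:,:2]-c).T)<.075)]
    top=q[(q[:,2]>.19)&(q[:,2]<.23)]; print(n,len(top),top.min(0),top.max(0))
    for z in np.arange(.10,.24,.015):
        a=q[(q[:,2]>z)&(q[:,2]<z+.01)]
        if len(a): print(round(z,3),len(a),a.min(0).round(4),a.max(0).round(4))
save(np.hstack([cv2.resize(i,(400,213)) for i in ims]),"s3.png")
E
```

```text
[0.50105064 0.20568789 0.27513854] [-0.39650987 -0.20909191 -3.78532256] 0.1381044204847999
yaw -0.06305433924003806
scene 856 [0.43567144 0.14125215 0.19000086] [0.53108645 0.26038917 0.22936147]
0.1 11 [0.4886 0.1604 0.1084] [0.5243 0.2154 0.1099]
0.115 303 [0.4476 0.159  0.115 ] [0.5263 0.2397 0.125 ]
0.13 242 [0.4449 0.1618 0.13  ] [0.523  0.2378 0.14  ]
0.145 288 [0.4424 0.1601 0.145 ] [0.5255 0.2401 0.155 ]
0.16 342 [0.4414 0.1579 0.16  ] [0.5268 0.2425 0.1699]
0.175 385 [0.4385 0.1565 0.175 ] [0.5288 0.2448 0.1849]
0.19 457 [0.4368 0.1417 0.19  ] [0.5307 0.2602 0.1999]
0.205 68 [0.438  0.1413 0.205 ] [0.5311 0.2585 0.215 ]
0.22 21 [0.4844 0.1415 0.2203] [0.4947 0.2597 0.2294]
0.235 13 [0.4863 0.1412 0.2352] [0.49   0.1459 0.244 ]
side 1284 [0.43632328 0.14366238 0.19000009] [0.53124159 0.261578   0.22982656]
0.1 34 [0.4428 0.2118 0.1079] [0.5178 0.2452 0.11  ]
0.115 209 [0.4449 0.1931 0.115 ] [0.5257 0.2423 0.125 ]
0.13 328 [0.4449 0.1641 0.13  ] [0.5194 0.2426 0.14  ]
0.145 419 [0.4435 0.1622 0.1451] [0.5216 0.244  0.155 ]
0.16 505 [0.441  0.1602 0.16  ] [0.5239 0.2459 0.17  ]
0.175 537 [0.4398 0.1586 0.175 ] [0.5261 0.2553 0.185 ]
0.19 685 [0.4374 0.1444 0.19  ] [0.5285 0.2616 0.2   ]
0.205 48 [0.4735 0.1446 0.2051] [0.5278 0.2615 0.2148]
0.22 42 [0.4837 0.1437 0.22  ] [0.4945 0.261  0.2298]
0.235 29 [0.485  0.1453 0.235 ] [0.4975 0.2614 0.2447]
```

View pics/s3.png

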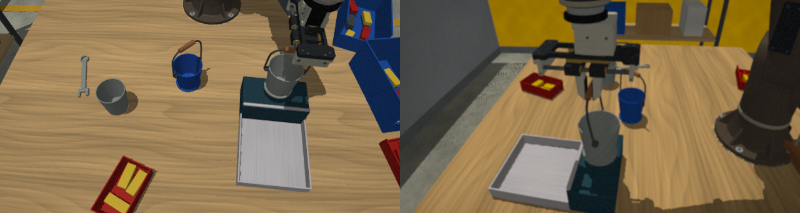

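The pail hangs upright over the ledge in both views, its rear behind the bar line, centred at about (0.484, 0.2015) with its underside near z 0.109. I'll lower it onto the ledge.

Call:
apply_moves(commands=[[0,0,0,-0.2,0],[0,0,0,-0.15,0],[0,0,0,-0.05,0],[0,0,0,0,0]])

```text
clock: 8.85
position: [0.5007, 0.2055, 0.2504]
ee_rot: [2.29, 2.15, -0.001]
force: [-0.9, 0.7, -4.1]
width: 0.14
gripper_force: 40.0
```

Call:
apply_moves(commands=[[0,0,0,-0.05,0],[0,0,0,0,0]])

```text
clock: 9.1
position: [0.5008, 0.2056, 0.2477]
ee_rot: [-2.29, -2.15, -0.0]
force: [-0.6, -0.3, -3.8]
width: 0.141
gripper_force: 40.0
```

Call:
apply_moves(commands=[[0,0,0,-0.03,0],[0,0,0,0,0]])

```text
clock: 9.35
position: [0.5017, 0.206, 0.2468]
ee_rot: [2.29, 2.15, 0.004]
force: [1.3, 0.6, 3.1]
width: 0.141
gripper_force: 40.0
```

Call:
apply_moves(commands=[[0,0.05,-0.003,0.01,0],[0,0.05,-0.003,0,0],[0,0,0,0,0]])

```text
clock: 9.72
position: [0.5066, 0.2052, 0.2464]
ee_rot: [-2.29, -2.15, 0.001]
force: [-2.5, 0.7, 1.1]
width: 0.137
gripper_force: 40.0
```

Call:
apply_moves(commands=[[0,0.05,-0.003,0,0],[0,0,0,0,0]])

```text
clock: 9.98
position: [0.5099, 0.2049, 0.2463]
ee_rot: [2.29, 2.15, -0.001]
force: [-0.2, -0.0, -2.1]
width: 0.139
gripper_force: 40.0
```

Call:
apply_moves(commands=[[0,0.165,-0.011,0.09,0],[0,0.18,-0.012,0.053,0],[0,0.19,-0.012,0.03,0],[0,0.19,-0.012,0.005,0],[0,0,0,0,0]])

```text
clock: 10.6
position: [0.5542, 0.2018, 0.2569]
ee_rot: [2.291, 2.149, -0.001]
force: [-0.9, -1.2, -2.5]
width: 0.138
gripper_force: 40.0
```

```bash
python3 - <<'E'
from h import *
s=observe(); print(s["position"],s["force"],s["ft_torque"])
a,_,_=grab("side"); b,_,_=grab("scene")
save(np.hstack([cv2.resize(a[150:350,180:420],(400,333)),cv2.resize(b[60:260,360:600],(400,333))]),"t1.png")
E
```

```text
[0.55423104 0.20178945 0.25688228] [-0.85574081 -1.20532441 -2.49384617] [-0.03911355  0.22710437  0.06430637]
```

View pics/t1.png

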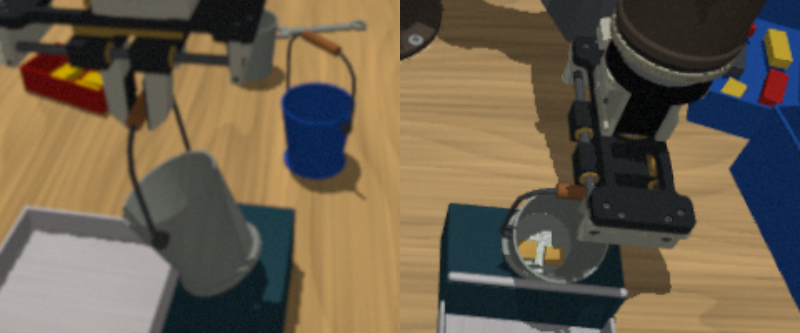

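The side view shows the pail tilted about 25–30° with its foot on the ledge behind the bar; forces are small. I'll carry on tipping.

Call:
apply_moves(commands=[[0,0.19,-0.012,-0.025,0],[0,0.185,-0.012,-0.047,0],[0,0.18,-0.012,-0.075,0],[0,0.17,-0.011,-0.095,0],[0,0.16,-0.01,-0.105,0],[0,0.14,-0.009,-0.118,0],[0,0,0,0,0]])

```text
clock: 11.58
position: [0.6152, 0.198, 0.2285]
ee_rot: [2.291, 2.15, -0.001]
force: [0.7, 1.0, -0.2]
width: 0.14
gripper_force: 40.0
```

```bash
python3 - <<'E'
from h import *
s=observe(); print(s["position"],s["force"],s["ft_torque"])
a,_,_=grab("side"); b,_,_=grab("scene")
save(np.hstack([cv2.resize(a[150:350,180:420],(400,333)),cv2.resize(b[60:260,360:600],(400,333))]),"t2.png")
E
```

```text
[0.61520535 0.19795507 0.22848773] [ 0.67694567  1.01206041 -0.24394116] [-0.06544865 -0.04576987  0.05970699]
```

View pics/t2.png

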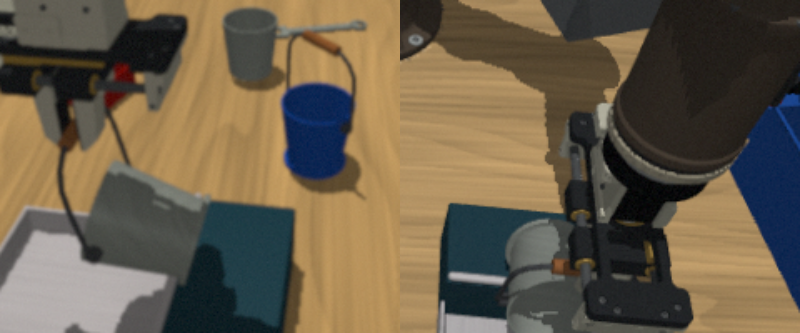

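The pail is at about 75°, its foot at the bar and mouth over the tray, with small forces. I'll go on to about 130°.

Call:
apply_moves(commands=[[0,0.125,-0.008,-0.135,0],[0,0.1,-0.006,-0.147,0],[0,0.08,-0.005,-0.16,0],[0,0.063,-0.004,-0.17,0],[0,0.035,-0.002,-0.175,0],[0,0.015,-0.001,-0.18,0],[0,0,0,0,0]])

```text
clock: 12.55
position: [0.6394, 0.1966, 0.1701]
ee_rot: [-2.29, -2.15, 0.002]
force: [-0.3, 0.0, -1.6]
width: 0.142
gripper_force: 40.0
```

Call:
apply_moves(commands=[[0,-0.005,0,-0.12,0],[0,-0.01,0,-0.12,0],[0,0,0,0,0],[0,0,0,0,0]])

```text
clock: 13.05
position: [0.639, 0.1968, 0.157]
ee_rot: [-2.29, -2.15, -0.0]
force: [0.4, 0.3, -1.8]
width: 0.138
gripper_force: 40.0
```

```bash
python3 - <<'E'
from h import *
s=observe(); print(s["position"],s["force"],s["ft_torque"])
a,_,_=grab("side"); b,_,_=grab("scene")
save(np.hstack([cv2.resize(a[170:370,140:380],(400,333)),cv2.resize(b[160:360,360:600],(400,333))]),"t3.png")
E
```

```text
[0.63896134 0.19677026 0.15696132] [ 0.40596452  0.33593328 -1.8032195 ] [-0.06474525 -0.05911507  0.0412811 ]
```

View pics/t3.png

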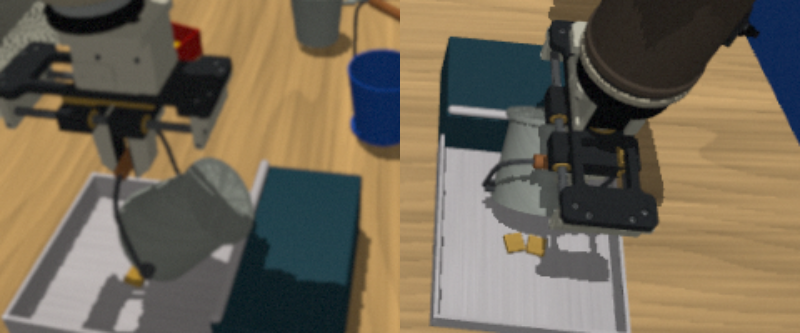

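Both inserts lie in the tray at (513,242) and (537,245) of the crop. The pail is mouth down with its foot at the bar, and the lower carried weight shows the bar bears part of it. I'll retrace the path.

Call:
apply_moves(commands=[[0,0.01,0,0.12,0],[0,0.005,0,0.12,0],[0,-0.015,0.001,0.18,0],[0,-0.035,0.002,0.175,0],[0,-0.063,0.004,0.17,0],[0,-0.08,0.005,0.16,0],[0,-0.1,0.006,0.147,0],[0,-0.125,0.008,0.135,0],[0,0,0,0,0]])

```text
clock: 14.28
position: [0.6144, 0.1986, 0.2302]
ee_rot: [-2.29, -2.151, -0.002]
force: [1.4, -0.2, 1.5]
width: 0.14
gripper_force: 40.0
```

Call:
apply_moves(commands=[[0,-0.14,0.009,0.118,0],[0,-0.16,0.01,0.105,0],[0,-0.17,0.011,0.095,0],[0,-0.18,0.012,0.075,0],[0,-0.185,0.012,0.047,0],[0,-0.19,0.012,0.025,0],[0,0,0,0,0]])

```text
clock: 15.15
position: [0.5522, 0.2025, 0.2573]
ee_rot: [-2.289, -2.151, 0.0]
force: [-0.4, -0.3, -2.3]
width: 0.141
gripper_force: 40.0
```

Call:
apply_moves(commands=[[0,-0.19,0.012,-0.005,0],[0,-0.19,0.012,-0.03,0],[0,-0.18,0.012,-0.053,0],[0,-0.165,0.011,-0.085,0],[0,-0.04,0.002,0,0],[0,0,0,0,0],[0,0,0,0,0]])

```text
clock: 16.02
position: [0.5076, 0.205, 0.2468]
ee_rot: [2.291, 2.15, -0.0]
force: [-0.3, -1.3, -2.8]
width: 0.137
gripper_force: 40.0
```

```bash
python3 - <<'E'
from h import *
s=observe(); print(s["position"],s["force"],s["ft_torque"])
ims=[]
for n in("side","scene"):
    im,d,P=grab(n); ims.append(im)
    q=P.reshape(-1,3); q=q[np.isfinite(q[:,0])&(np.hypot(*(q[:,:2]-[.49,.2]).T)<.08)]
    for z in (.09,.12,.15,.165):
        a=q[(q[:,2]>z)&(q[:,2]<z+.012)]
        if len(a): print(n,z,len(a),a.min(0).round(4),a.max(0).round(4))
    if n=="scene":
        hsv=cv2.cvtColor(im,cv2.COLOR_RGB2HSV); m=((abs(hsv[...,0].astype(int)-22)<8)&(hsv[...,1]>120)&(hsv[...,2]>90)&(P[...,0]>.53)&(P[...,0]<.75)&(P[...,1]>.09)&(P[...,1]<.29)).astype(np.uint8)
        k,l,st,c=cv2.connectedComponentsWithStats(m)
        for i in range(1,k):
            if st[i,4]>20: print("ins",st[i,4],np.nanmedian(P[l==i],0))
a,b=ims
save(np.hstack([cv2.resize(a[170:370,180:420],(400,333)),cv2.resize(b[140:340,360:600],(400,333))]),"t4.png")
E
```

```text
[0.50758915 0.20504816 0.24676764] [-0.28791168 -1.26952599 -2.82235955] [-0.11875768  0.06163217 -0.01704913]
side 0.09 358 [0.4504 0.1642 0.09  ] [0.5453 0.2609 0.102 ]
side 0.12 506 [0.4475 0.1614 0.12  ] [0.5262 0.2446 0.132 ]
side 0.15 613 [0.4436 0.1578 0.15  ] [0.5313 0.2576 0.1619]
side 0.165 920 [0.4403 0.1433 0.165 ] [0.5355 0.2621 0.177 ]
scene 0.09 381 [0.4512 0.1328 0.09  ] [0.5476 0.261  0.1019]
scene 0.12 341 [0.4471 0.1591 0.12  ] [0.5305 0.2404 0.132 ]
scene 0.15 379 [0.4431 0.1452 0.1501] [0.5339 0.2551 0.162 ]
scene 0.165 558 [0.4407 0.1406 0.1651] [0.5356 0.2589 0.177 ]
ins 219 [0.65693622 0.19093616 0.01234853]
```

View pics/t4.png

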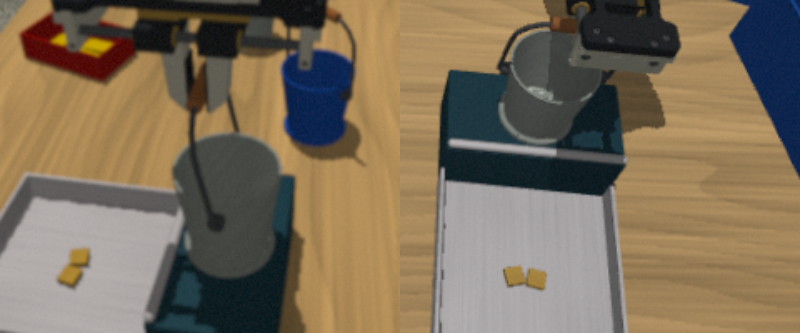

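The pail is upright on the ledge behind the bar and looks empty. Both inserts are in the tray. I'll set it down and release.

Call:
apply_moves(commands=[[0,0,0,-0.015,0],[0,0,0,0,0],[0,0,0,0,0]])

```text
clock: 16.5
position: [0.5079, 0.2053, 0.2464]
ee_rot: [2.29, 2.15, 0.002]
force: [1.3, 1.9, 2.6]
width: 0.139
gripper_force: 40.0
```

Call:
apply_moves(commands=[[40,0,0,0,0],[60,0,0,0,0],[60,0,0,0,0],[60,0,0,0,0],[60,0,0,0.1,0],[60,0,0,0.3,0],[60,0,0,0.4,0],[60,0,0,0.5,0],[60,0,0,0.5,0],[60,0,0,0.3,0],[60,0,0,0,0]])

```text
clock: 17.88
position: [0.5081, 0.2052, 0.3734]
ee_rot: [2.29, 2.15, 0.004]
force: [-0.2, -0.1, -0.4]
width: 0.602
gripper_force: 0.0
```

```bash
python3 - <<'E'
from h import *
s=observe(); print(s["clock"],s["position"],s["force"])
ims=[]
for n in("side","scene"):
    im,d,P=grab(n); ims.append(im)
    q=P.reshape(-1,3); q=q[np.isfinite(q[:,0])&(np.hypot(*(q[:,:2]-[.49,.2]).T)<.08)]
    for z in (.12,.15,.165):
        a=q[(q[:,2]>z)&(q[:,2]<z+.012)]
        if len(a): print(n,z,len(a),a.min(0).round(4),a.max(0).round(4))
a,b=ims
save(np.hstack([cv2.resize(a[150:350,180:420],(400,333)),cv2.resize(b[120:320,360:600],(400,333))]),"t5.png")
E
```

```text
17.875 [0.50808602 0.20522009 0.37336302] [-0.23077462 -0.11257748 -0.36785351]
side 0.12 507 [0.4476 0.161  0.12  ] [0.5274 0.2442 0.132 ]
side 0.15 640 [0.4436 0.1576 0.15  ] [0.5317 0.2578 0.162 ]
side 0.165 907 [0.4411 0.1456 0.165 ] [0.5358 0.2615 0.177 ]
scene 0.12 342 [0.4468 0.1596 0.1201] [0.5307 0.2403 0.132 ]
scene 0.15 439 [0.4427 0.1461 0.1501] [0.534  0.2548 0.162 ]
scene 0.165 682 [0.4407 0.1411 0.165 ] [0.5359 0.2606 0.177 ]
```

View pics/t5.png

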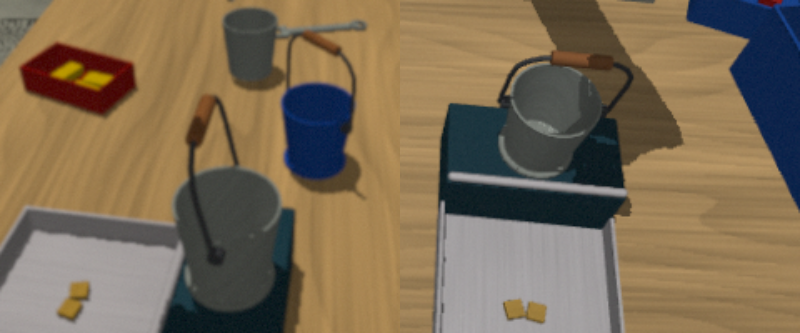

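The pail stands upright on the ledge behind the bar, untouched and empty. Both inserts are in the tray, so I'll hand in.

```bash
python3 -c "
from cell import arm
print(arm.sign_off())"
```

```text
the job is handed in; nothing more can be done
None
```

I tipped the pail over the bar and both inserts slid into the tray; the empty pail now stands upright on the ledge behind the bar, released, and I handed the job in at about 18 s (the sign-off returned no verdict).

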